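# Dial in the coffee grinder, lock the collar and refit the grounds bin

## Task

Get the coffee grinder ready: turn the black grind collar on its top until the 6 clicks in at the red mark, then swing the red-tabbed lock lever fully home so that the collar cannot creep. Slide the clear grounds bin fully home in the bay at the foot of the grinder, upright, dark front outwards; its walls are thin, so grip it gently (40 N at most). Leave the jars, the tin and the cup standing where they are.

Things in the scene. Friction and masses are not known exactly. Their poses are not given: they have to be found in the camera images.
- grinder: Dark electric coffee grinder, fixed, 160 x 136 mm, deck at z 160 mm. Origin under its middle on the worktop, front to its own -x. Bay for the bin at its foot, open to the front and down to the worktop: 66 wide (y +-33), x -75 (front) to -30 (end stop), 78 mm high; cheeks beside it 35 thick with round noses. The bin stands out 43 mm when home. Above it (z 89 up) the front is upright at x -75.
- bay_mouth (a point): Middle of the bay's mouth on the worktop, in the plane of the grinder's front (grinder x -75, y 0, z 0); its axes are the grinder's: the bin goes in along +x.
- collar (a joint): Grind collar on the grinder's upright axis; value in rad, grows clockwise seen from above. White figures 1 to 9 on its scale plate, one click (0.5236 rad) apart: figure n is at the red mark at (n - 1) x 0.5236, so 6 is at 2.618. Stops just past 1 and 9. A sprung detent pulls it into the nearest click (about 0.15 N m). With the lock lever home it cannot turn.
- collar_grip (a point): Point on the collar's axis, 196 mm above the worktop, to grip at: round knurled grip 60 mm in diameter from z 178 to 210 mm. Below it the scale plate, 100 mm in diameter, top at z 178; above it the brown bean cup, 53 mm in diameter, up to z 234.
- lock (a joint): Lock lever on the deck, right of the collar seen from the front. Value in rad: 0 = fully home, its tooth between two lobes under the scale plate; 0.6 = swung out. It closes clockwise seen from above, only with the collar in a click, and stays where it is left (friction; about 1 N at the tab).
- lock_pivot (a point): Upright axis of the lock lever: grinder x +48, y -58, at z 175 mm.
- lock_tab (a point): Middle of the upper part of the lever's red thumb tab (z 186 mm), 98 mm from the pivot; its axes turn with the lever. The tab is 12 mm thick along its y (the way it swings), 26 mm long, top at z 199 mm. Home, it is at grinder x -50, y -60.
- bin: Open-topped bin of clear thin plastic, 87 (x) x 62 (y) x 70 mm, walls 3 mm, 0.13 kg. Origin in the middle of its underside; dark front panel at its -x end, 72 mm high. Fully home in the bay its origin is at grinder x -74, y 0 and its axes lie along the grinder's.
- bin_front (a point): Middle of the outside of the bin's dark front (bin x -44, z 36 mm).
- jam_jar: Jam jar with white lid, 64 mm in diameter, 87 mm tall; origin under its middle. Stays where it stands.
- tomato_tin: Red food tin, 57 mm in diameter, 72 mm tall; origin under its middle. Stays where it stands.
- pepper_jar: Spice jar with yellow-brown cap, 42 mm in diameter, 96 mm tall; origin under its middle. Stays where it stands.
- espresso_cup: White espresso cup, 59 mm in diameter (83 mm with its handle, at -y), 55 mm tall; origin under its middle. Stays where it stands.
Not all that is in view belongs to the job. Leave any orange or turquoise look-alike of the bin alone.

How it is judged:
By the outcome, as a careful person would: the job done as asked, in the order asked, and still so for the second after the job is handed in, with the robot touching nothing.
It also fails if it takes over 72 s, if anything falls off the work surface, if the arm or the gripper's body presses on something with over 40 N, if the wrist force passes 120 N, or if a joint passes its speed limit or range.

## Robot

A 6-joint arm with a two-finger parallel gripper is mounted at the origin on a cart in front of the work surface, level with it; the furniture and walls round the work are solid. World frame = base frame: x ahead of the robot, y to its left, z up, the work surface at z = 0. Lengths are in m, angles in degrees, forces in N, time in s.
With the tool pointing down it reaches from about 0.15 to 0.775 m from the base axis. Payload 6.1 kg.
Tool frame: the origin (TCP) lies on the centre line of the jaws, within the pads' length; the fingertips stand 8 mm ahead of it and the grasp point (between the pads) lies 11 mm behind it; z points along the fingers, y is the line along which they close (so a half turn about z gives the same grasp; the last joint's range is limited). The gripper opens to 85 mm and grips with 20 to 120 N. Pads are 22 mm wide; open, the fingers measure 114 mm over their backs; the gripper's body (76 mm by 85 mm) begins 54 mm behind the grasp point. The pads swing forward as they close: fully open they stand 13 mm farther back than shut.
Start: joints at [-70.245, 7.208, -2.269, 80.523, 0, 90], TCP at [0.177, -0.494, 0.239] pointing down, gripper open.
Joint ranges: [-155.77, 155.77], [-54.66, 111.73], [-72.52, 77.12], [-102.08, 115.82], [-83.92, 84.16], [-180, 180]. Speed limits (degrees/s): [136.94, 136.94, 172.46, 180, 180, 180].

## Interface

Orientations are given as a 3x3 rotation matrix whose columns are the frame's x, y, z axes.
In Python, from rig import env gives the robot as it stands.
- The arm moves only by the tool jog_arm, never from a script. Its argument "motion" is a list that holds one entry, the list of rows, each a list of 6 numbers: the shift along the tool's x, y, z in mm, then the turn, a rotation vector about the tool's x, y, z in rad. A call has 1 to 12 rows; each row shifts and turns the commanded pose from where the row before left it, along the tool's axes as they then stand; what a row does not reach is not made up. A row lasts 1/8 s, in which the tool goes at most 62.5 mm and 10.7 degrees, less where a joint would pass 70% of its speed; a pose out of reach is approached as far as the arm can. A call is refused whole if a number of a shift passes 62.5 or a number of a turn 0.188, either way. A call with a gripper value outside its range is refused whole. "claw" is the closure, from -1 (fully open) to 1 (shut), set as the call begins (left out, the last holds). The fingers move at their own pace and stop on an object; "squeeze" is the grip in N (left out, the last holds). Time passes only in rows, so rows that do not move let the fingers close. It gives the time, the measured TCP pose, the force, the opening and the grip force at its end, in the units of the state.
- env.state(): the state, without advancing time (a new reading comes with each control period).
- env.camera(name): name is "scene" or "top" or "wrist"; returns a dict with "image" (384x512x3 uint8, red, green, blue), "K" (3x3 intrinsics, pixels), "world_to_cam" (4x4, takes a point from world to camera coordinates); the wrist camera has in their place "mount" (4x4, takes a point from camera to tool coordinates, whose origin is the TCP and whose axes are the flange's). Camera axes: x right, y up, looking along -z (the intrinsics and any distortion apply to the point x, -y, -z); pixel columns grow to the right and rows downward; lengths in m; the calibration is good to about 2 mm. A picture is of the moment at which its call begins: read the wrist's pose just before it. There is no depth.
- env.finish_job(): hands the job in; it is judged then, once.
The state is a dict: "clock": time; "joint_positions": joint angles; "joint_velocities": joint speeds; "joint_efforts": joint torques, N m; "tool_pos": TCP position; "ee_rot": TCP orientation; "contact_force": force on the tool from outside, world axes, zero at the start; "moment": the same for the moment, N m; "gripper_width": finger opening in m; "grasp_force": force on a finger pad.
Only numpy, scipy, OpenCV 4.12 (cv2) and the standard library are available. Lean on these libraries where they do the work, as an engineer would, in place of code of your own. Each camera call takes 0.05 s, during which the arm holds its last target. There are 200 camera calls.

## Working session

There is one attempt and no reset: what is moved stays moved. The work goes in short steps, Python scripts to look and compute and a tool call to move; the robot and the scene stay as the last step left them, time stands still between calls to the robot, and variables do not carry over. Pictures are saved under pics/ and viewed, at most 10 in all, crops included, and the job is handed in when it is done.

Besides the shell and the picture viewer there is one more tool, called after "Request:" as name(argument=value, ...), one argument or row to a line, values as JSON. jog_arm: Moves the arm, as the interface text tells. Its arguments: {"type":"object","properties":{"motion":{"type":"array","items":{"type":"array","items":{"type":"array","items":{"type":"number"}}}},"claw":{"type":"number"},"squeeze":{"type":"number"}},"required":["motion"]}

```bash
mkdir -p pics; ls; python3 - <<'E'
from rig import env
import cv2,numpy as np,pickle
s=env.state();print(s)
d={}
for n in("scene","top","wrist"):
    c=env.camera(n);d[n]=c;cv2.imwrite(f"pics/{n}0.png",c["image"][...,::-1])
    print(n,{k:np.round(v,4).tolist() for k,v in c.items() if k!="image"})
pickle.dump(d,open("c0.pkl","wb"))
a=np.hstack([cv2.resize(d[n]["image"],(512,384)) for n in("scene","top")])
E
```

```text
pics
{'clock': 0.0, 'joint_positions': array([-7.02445324e+01,  7.24161535e+00, -2.32777033e+00,  8.05231763e+01,
       -1.01561458e-03,  9.00018602e+01]), 'joint_velocities': array([-0.00683325,  0.02855848,  0.0374887 ,  0.0144029 , -0.02925252,
       -0.05564378]), 'joint_efforts': array([-1.20888206e-03, -4.35914218e+01,  3.52925992e+01,  1.73493242e-02,
        2.39690610e-05,  4.84232814e-06]), 'tool_pos': array([ 0.17731329, -0.49372535,  0.23851439]), 'ee_rot': array([[ 9.41154728e-01,  3.37975533e-01, -5.62735387e-04],
       [ 3.37976001e-01, -9.41153510e-01,  1.51443548e-03],
       [-1.77782453e-05, -1.61550917e-03, -9.99998695e-01]]), 'contact_force': array([-0.291784  , -0.49177617, -0.14970382]), 'moment': array([ 0.01774583, -0.03112169, -0.01085007]), 'grasp_force': 0.0, 'gripper_width': 0.08544433302906596}
scene {'K': [[466.2947, 0.0, 251.856], [0.0, 466.2947, 194.1586], [0.0, 0.0, 1.0]], 'world_to_cam': [[0.5027, -0.8644, -0.0048, -0.4167], [0.3802, 0.2161, 0.8993, -0.2914], [-0.7764, -0.454, 0.4372, -1.3284], [0.0, 0.0, 0.0, 1.0]]}
top {'K': [[349.4313, 0.0, 255.044], [0.0, 349.4313, 195.7122], [0.0, 0.0, 1.0]], 'world_to_cam': [[-0.0087, -1.0, 0.0023, -0.1577], [0.9932, -0.0083, 0.1164, -0.5531], [-0.1164, 0.0033, 0.9932, -1.0424], [0.0, 0.0, 0.0, 1.0]]}
wrist {'K': [[336.048, 0.0, 256.1138], [0.0, 336.048, 196.5582], [0.0, 0.0, 1.0]], 'mount': [[0.0007, 0.9503, 0.3114, 0.0791], [1.0, -0.0007, 0.0, -0.0004], [0.0003, 0.3114, -0.9503, -0.1353], [0.0, 0.0, 0.0, 1.0]]}
```

View pics/scene0.png

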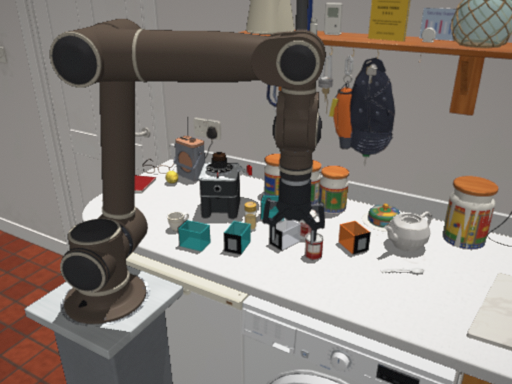

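View pics/top0.png

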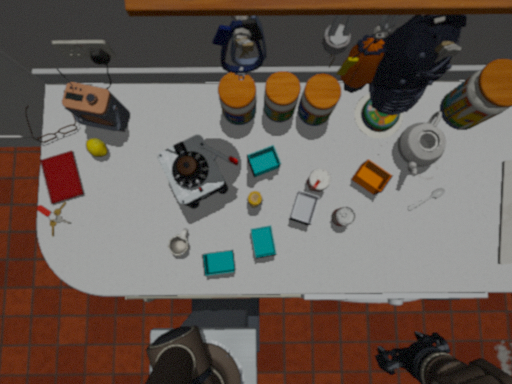

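The top view shows these candidates for the bin: turquoise at (264,162), (263,242) and (219,263), orange at (371,178), and clear with a dark front at (303,208). I choose the clear one. The grinder is near (192,172), its red tab at (233,160). Next, one close crop of the bin and one of the grinder.

```bash
python3 - <<'E'
import cv2,numpy as np
t=cv2.imread("pics/top0.png")
a=cv2.resize(t[125:225,145:255],None,fx=5.2,fy=5.2,interpolation=cv2.INTER_CUBIC)
b=cv2.resize(t[160:240,275:360],None,fx=2.6,fy=2.6,interpolation=cv2.INTER_CUBIC)
o=np.zeros((520,800,3),np.uint8);o[:a.shape[0],:a.shape[1]]=a[:520];o[:b.shape[0],575:575+b.shape[1]]=b[:,:225]
cv2.imwrite("pics/crop0.png",o)
E
```

```text
(no output)
```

View pics/crop0.png

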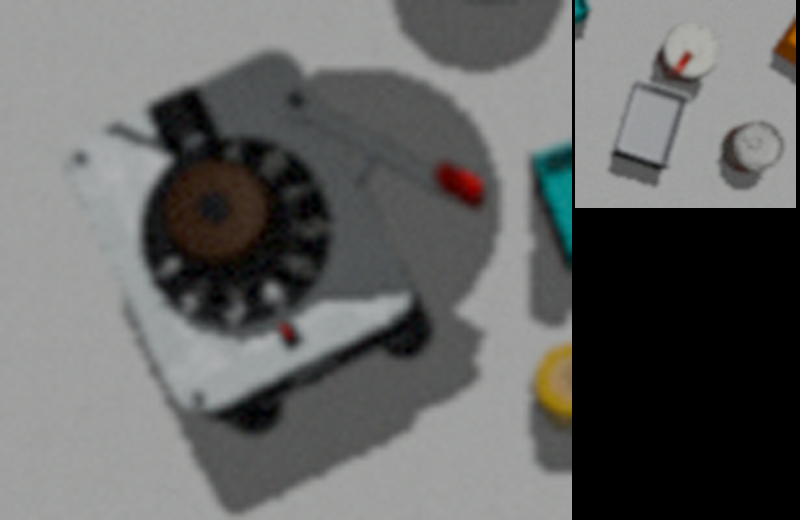

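The crop confirms the clear bin, dark front at its lower (robot) end. The jam jar (white lid) is close behind it and the tin to its right. The grinder's front edge runs from crop (195,408) to (412,298), the red mark is at (288,332) and the tab at (460,183), so the lever is swung out.

```bash
cat >h.py <<'E'
import numpy as np,cv2,pickle
from rig import env
def ray(c,uv,s=None):
    K=c["K"];d=np.array([(uv[0]-K[0,2])/K[0,0],-(uv[1]-K[1,2])/K[1,1],-1.])
    if "mount" in c:
        T=np.eye(4);T[:3,:3]=c["R"];T[:3,3]=c["p"];M=T@c["mount"]
    else: M=np.linalg.inv(c["world_to_cam"])
    return M[:3,3],M[:3,:3]@d
def onz(c,uv,z):
    o,d=ray(c,uv);return o+d*(z-o[2])/d[2]
def proj(c,P):
    if "mount" in c:
        T=np.eye(4);T[:3,:3]=c["R"];T[:3,3]=c["p"];W=np.linalg.inv(T@c["mount"])
    else: W=c["world_to_cam"]
    q=W[:3,:3]@np.asarray(P)+W[:3,3];K=c["K"]
    return np.array([K[0,2]-K[0,0]*q[0]/q[2],K[1,2]+K[1,1]*q[1]/q[2]])
def shot(n,name):
    s=env.state();c=env.camera(n);c["R"]=np.array(s["ee_rot"]);c["p"]=np.array(s["tool_pos"])
    pickle.dump(c,open(name+".pkl","wb"));cv2.imwrite(f"pics/{name}.png",c["image"][...,::-1]);return c
def load(name): return pickle.load(open(name+".pkl","rb"))
E
python3 - <<'E'
from h import *
c=load("c0")["top"]
f=lambda u,v:(145+u/5.2,125+v/5.2)
L,R=onz(c,f(195,408),.16),onz(c,f(412,298),.16)
d=L-R;yaw=np.arctan2(-d[0],d[1]);print("front L,R",L,R,"len",np.linalg.norm(d),"yaw",np.degrees(yaw))
print("cup",onz(c,f(217,210),.234),"plate",onz(c,f(236,232),.178),"tab",onz(c,f(455,180),.199),"mark",onz(c,f(288,332),.165))
g=lambda u,v:(275+(u-575)/2.6,160+v/2.6)
for n,p,z in(("bl",(615,155),.07),("br",(666,166),.07),("tl",(638,84),.07),("tr",(686,92),.07),("jam",(691,50),.087),("tin",(760,145),.072)):print(n,onz(c,g(*p),z))
print("pepper",onz(c,(255,199),.096),"cup",onz(c,(179,245),.055))
for p in((264,162),(263,242),(219,263)):print(onz(c,p,.06))
E
```

```text
front L,R [0.5173378  0.03402735 0.16      ] [ 0.5741767  -0.07853854  0.16      ] len 0.12610210130988772 yaw 26.79098831072122
cup [0.60647595 0.00967567 0.234     ] plate [0.60649624 0.01063084 0.178     ] tab [ 0.62818317 -0.10350048  0.199     ] mark [ 0.55607434 -0.01463875  0.165     ]
bl [ 0.47555934 -0.26579761  0.07      ]
br [ 0.46263801 -0.32324861  0.07      ]
tl [ 0.5563925  -0.29375282  0.07      ]
tr [ 0.54672473 -0.34837306  0.07      ]
jam [ 0.59244927 -0.35230673  0.087     ]
tin [ 0.48536784 -0.4300464   0.072     ]
pepper [ 0.53469596 -0.16204064  0.096     ] cup [0.40403639 0.06402294 0.055     ]
[ 0.65113579 -0.19040877  0.06      ]
[ 0.4107536 -0.1846561  0.06     ]
[ 0.35087724 -0.0550475   0.06      ]
```

Request:
jog_arm(
  motion=[
    [[39, -27, -8, 0, 0, 0], [39, -27, -8, 0, 0, 0], [39, -27, -8, 0, 0, 0], [39, -27, -8, 0, 0, 0], [39, -27, -8, 0, 0, 0], [39, -27, -8, 0, 0, 0], [39, -27, -8, 0, 0, 0], [39, -27, -5, 0, 0, 0], [39, -27, 0, 0, 0, 0], [39, -27, 0, 0, 0, 0], [39, -27, 0, 0, 0, 0], [41, -27, 0, 0, 0, 0]],
  ],
  claw=-1,
)

```text
clock: 1.65
tool_pos: [0.5109, -0.0289, 0.3002]
ee_rot: [[0.941, 0.338, -0.0], [0.338, -0.941, -0.0], [-0.0, 0.0, -1.0]]
contact_force: [0.2, -0.7, 0.8]
gripper_width: 0.0853
grasp_force: 0.0
```

Request:
jog_arm(
  motion=[
    [[0, 0, 0, 0, 0, 0], [0, 0, 0, 0, 0, 0]],
  ],
)

```text
clock: 1.9
tool_pos: [0.51, -0.0303, 0.3]
ee_rot: [[0.941, 0.339, -0.001], [0.339, -0.941, -0.0], [-0.001, -0.0, -1.0]]
contact_force: [0.3, -0.6, 0.2]
gripper_width: 0.0854
grasp_force: 0.0
```

```bash
python3 - <<'E'
from h import *
c=shot("wrist","w1");s=env.state();print(s["tool_pos"],s["joint_positions"])
cv2.imwrite("pics/w1b.png",cv2.resize(c["image"][...,::-1],(800,600),interpolation=cv2.INTER_CUBIC))
E
```

```text
[ 0.50979295 -0.03075523  0.30022268] [-3.44383531e+00  6.17047563e+00  4.19586708e+00  8.80561860e+01
 -1.52233128e-02  1.56826366e+02]
```

View pics/w1b.png

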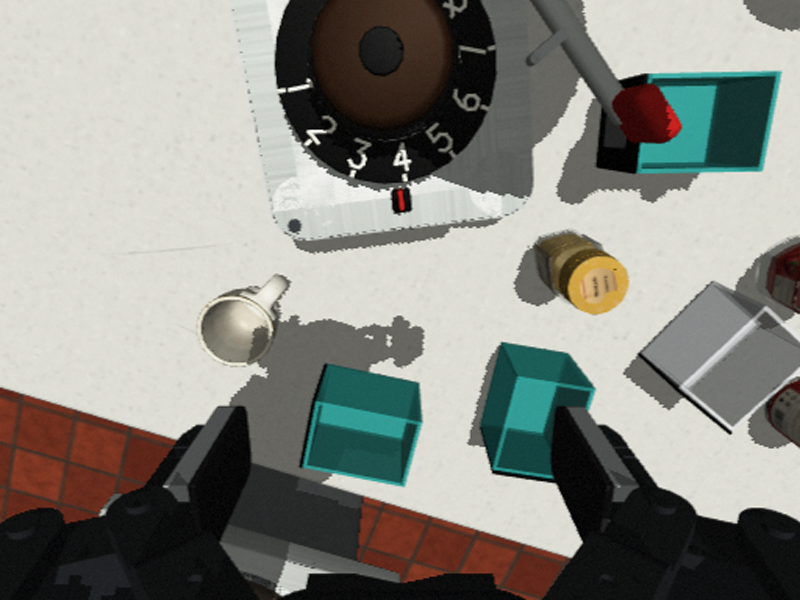

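The wrist view shows figure 4 at the red mark (402,200). Clockwise brings 5, then 6, so two clicks are needed. The lever's red tab is at (648,110) and swung out, and the clear bin is at (730,355). I'll measure the collar axis, the front edge and the tab.

```bash
cat >plate.py <<'E'
from h import *
def plate(c,g,z=.178,r=.05):
    im=cv2.GaussianBlur(c["image"],(3,3),0).astype(int);gray=im.max(2)
    for _ in range(4):
        P=[]
        for a in np.arange(0,360,4):
            u=np.array([np.cos(np.radians(a)),np.sin(np.radians(a)),0])
            vals=[]
            rr=np.arange(.040,.060,.0004)
            for q in rr:
                x,y=proj(c,np.array([g[0],g[1],z])+u*q)
                vals.append(gray[int(round(y)),int(round(x))] if 2<x<509 and 2<y<381 else -1)
            vals=np.array(vals)
            if vals.min()<0: continue
            dk=np.where(vals<45)[0]
            if len(dk) and dk[-1]<len(rr)-3: P.append(np.array(g[:2])+u[:2]*rr[dk[-1]])
        P=np.array(P);k=np.ones(len(P),bool)
        for _ in range(5):
            A=np.c_[2*P[k],np.ones(k.sum())];s=np.linalg.lstsq(A,(P[k]**2).sum(1),rcond=None)[0]
            R=np.sqrt(s[2]+s[0]**2+s[1]**2);e=abs(np.hypot(*(P-s[:2]).T)-R);k=e<max(.0012,np.median(e)*2)
        g=s[:2]
    return g,R,k.sum(),len(P)
E
python3 - <<'E'
from plate import *
c=load("w1");im=c["image"].astype(int)
g=plate(c,np.array([.6065,.0103]));print("plate",g)
red=((im[...,0]>110)&(im[...,1]<60)&(im[...,2]<60)).astype(np.uint8)
n,l,st,ce=cv2.connectedComponentsWithStats(red)
for i in range(1,n):
    if st[i,4]>15:print(st[i],ce[i],onz(c,ce[i],.192),onz(c,ce[i],.165))
f=.64
# front edge: bright->dark going down
ed=[]
G=cv2.GaussianBlur(c["image"],(3,3),0).max(2).astype(int)
for u in list(range(205,250,4))+list(range(262,325,4)):
    col=G[128:165,u];d=np.diff(col);j=np.argmin(d);
    if d[j]<-15: ed.append((u,128+j+.5))
W=np.array([onz(c,p,.16)[:2] for p in ed]);print(len(ed),ed)
vx,vy,x0,y0=cv2.fitLine(W.astype(np.float32),cv2.DIST_HUBER,0,1e-4,1e-4).ravel()
print("edge",vx,vy,x0,y0,"yaw",np.degrees(np.arctan2(vy,vx))%180-90)
E
```

```text
plate (array([0.60799212, 0.01251203]), np.float64(0.049002041420860835), np.int64(53), 57)
[426  67  10  21 115] [429.99130435  78.36521739] [ 0.62934818 -0.11308149  0.192     ] [ 0.63433369 -0.12528421  0.165     ]
[254 122   5  13  40] [256.3  127.65] [ 0.55790409 -0.01278297  0.192     ] [ 0.55495823 -0.01385105  0.165     ]
[  0 255  10  29 225] [  3.88888889 268.54222222] [0.3805458  0.14323539 0.192     ] [0.35791052 0.15948768 0.165     ]
[ 15 254  31  11  77] [ 29.18181818 258.4025974 ] [0.39701509 0.12503398 0.192     ] [0.37620815 0.13926564 0.165     ]
[ 12 261  31  32 383] [ 26.50130548 275.97127937] [0.37979506 0.12483022 0.192     ] [0.35707644 0.13903926 0.165     ]
[ 46 270  34  33 765] [ 62.0627451  286.33856209] [0.37986354 0.09550792 0.192     ] [0.35715252 0.10646174 0.165     ]
[ 86 274  21   9  53] [ 95.50943396 278.0754717 ] [0.39717873 0.07078653 0.192     ] [0.37638995 0.0789959  0.165     ]
[  7 288  34  32 748] [ 23.01871658 303.63101604] [0.35155605 0.12390278 0.192     ] [0.32570248 0.13800885 0.165     ]
[233 319  11   5  27] [237.77777778 320.96296296
[... 1280 characters left out ...]
at64(150.5)), (217, np.float64(149.5)), (221, np.float64(150.5)), (225, np.float64(150.5)), (229, np.float64(148.5)), (233, np.float64(149.5)), (237, np.float64(148.5)), (241, np.float64(148.5)), (245, np.float64(147.5)), (249, np.float64(147.5)), (262, np.float64(144.5)), (266, np.float64(145.5)), (270, np.float64(144.5)), (274, np.float64(143.5)), (278, np.float64(143.5)), (282, np.float64(143.5)), (286, np.float64(142.5)), (290, np.float64(142.5)), (294, np.float64(141.5)), (298, np.float64(140.5)), (302, np.float64(139.5)), (306, np.float64(140.5)), (310, np.float64(140.5)), (314, np.float64(139.5)), (318, np.float64(138.5))]
edge 0.44974247 -0.89315826 0.539166 -0.01685961 yaw 26.727165
```

Request:
jog_arm(
  motion=[
    [[53.5, -4, 0, 0, 0, 0], [53.5, -4, 0, 0, 0, 0], [0, 0, 0, 0, 0, -0.18], [0, 0, 0, 0, 0, -0.18], [0, 0, 0, 0, 0, -0.18], [0, 0, 0, 0, 0, -0.18], [0, 0, 0, 0, 0, -0.18], [0, 0, 0, 0, 0, -0.18], [0, 0, 20, 0, 0, 0], [0, 0, 20, 0, 0, 0], [0, 0, 0, 0, 0, 0]],
  ],
)

```text
clock: 3.32
tool_pos: [0.607, 0.012, 0.2592]
ee_rot: [[0.147, 0.989, -0.003], [0.989, -0.147, -0.0], [-0.001, -0.003, -1.0]]
contact_force: [0.0, -0.2, 0.4]
gripper_width: 0.0853
grasp_force: 0.0
```

```bash
python3 - <<'E'
from plate import *
c=shot("wrist","w2");s=env.state();print(s["tool_pos"],s["joint_positions"])
print("plate",plate(c,np.array([.608,.0125])))
E
```

```text
[0.60751202 0.01221057 0.26042522] [ 1.15537586e+00  1.66010511e+01  1.20157469e+01  8.54675919e+01
 -8.29568340e-03  9.96176041e+01]
plate (array([0.60832476, 0.01288539]), np.float64(0.04923899444835926), np.int64(60), 63)
```

Axis confirmed within 1 mm. Now I go down and grip.

Request:
jog_arm(
  motion=[
    [[1, 0, 25, 0, 0, 0], [0, 1, 25, 0, 0, 0], [0, 0, 17, 0, 0, 0], [0, 0, 0, 0, 0, 0]],
  ],
)

```text
clock: 3.88
tool_pos: [0.6089, 0.014, 0.1927]
ee_rot: [[0.146, 0.989, -0.002], [0.989, -0.146, -0.0], [-0.0, -0.002, -1.0]]
contact_force: [-0.3, -0.1, 1.1]
gripper_width: 0.0855
grasp_force: 0.0
```

Request:
jog_arm(
  motion=[
    [[0, 0, 0, 0, 0, 0], [0, 0, 0, 0, 0, 0], [0, 0, 0, 0, 0, 0], [0, 0, 0, 0, 0, 0], [0, 0, 0, 0, 0, 0], [0, 0, 0, 0, 0, 0]],
  ],
  claw=1,
  squeeze=50,
)

```text
clock: 4.62
tool_pos: [0.6095, 0.0143, 0.1952]
ee_rot: [[0.146, 0.989, 0.002], [0.989, -0.146, 0.0], [0.0, 0.002, -1.0]]
contact_force: [-3.2, -0.1, 5.8]
gripper_width: 0.0582
grasp_force: 54.3
```

Request:
jog_arm(
  motion=[
    [[-1, 0, -1.5, 0, 0, 0], [0, 0, 0, 0, 0, 0.15], [0, 0, 0, 0, 0, 0.15], [0, 0, 0, 0, 0, 0.15], [0, 0, 0, 0, 0, 0.15], [0, 0, 0, 0, 0, 0.15], [0, 0, 0, 0, 0, 0.15], [0, 0, 0, 0, 0, 0.15], [0, 0, 0, 0, 0, 0], [0, 0, 0, 0, 0, 0]],
  ],
)

```text
clock: 5.88
tool_pos: [0.6106, 0.0133, 0.1952]
ee_rot: [[0.929, 0.369, 0.003], [0.369, -0.929, -0.0], [0.003, 0.001, -1.0]]
contact_force: [6.3, 0.1, -1.4]
gripper_width: 0.0582
grasp_force: 54.9
```

Request:
jog_arm(
  motion=[
    [[0, 0, 0, 0, 0, 0], [0, 0, 0, 0, 0, 0], [0, 0, 0, 0, 0, 0], [0, 0, 0, 0, 0, 0]],
  ],
  claw=-1,
)

```text
clock: 6.38
tool_pos: [0.6092, 0.0132, 0.1949]
ee_rot: [[0.93, 0.366, -0.0], [0.366, -0.93, -0.0], [-0.0, 0.0, -1.0]]
contact_force: [-0.3, 0.2, -0.1]
gripper_width: 0.0853
grasp_force: 0.0
```

Request:
jog_arm(
  motion=[
    [[0, 0, -35, 0, 0, 0], [0, 0, -40, 0, 0, 0], [0, 0, -35, 0, 0, 0], [-30, 0, 0, 0, 0, 0], [-40, 0, 0, 0, 0, 0], [-40, 0, 0, 0, 0, 0], [0, 0, 0, 0, 0, 0]],
  ],
)

```text
clock: 7.25
tool_pos: [0.505, -0.0277, 0.306]
ee_rot: [[0.931, 0.365, 0.001], [0.365, -0.931, -0.0], [0.001, 0.001, -1.0]]
contact_force: [1.1, -0.0, 0.3]
gripper_width: 0.0852
grasp_force: 0.0
```

```bash
python3 - <<'E'
from plate import *
c=shot("wrist","w3");s=env.state();print(s["tool_pos"],s["ee_rot"][:,0],s["joint_positions"])
print("plate",plate(c,np.array([.6084,.0129])))
cv2.imwrite("pics/w3b.png",cv2.resize(c["image"][:250,:,::-1],None,fx=1.5,fy=1.5,interpolation=cv2.INTER_CUBIC))
E
```

```text
[ 0.50634238 -0.02728729  0.30568582] [0.93083658 0.36543192 0.00166283] [-3.08810989e+00  5.74638694e+00  4.41035718e+00  8.85619613e+01
  5.94058299e-03  1.55477729e+02]
plate (array([0.60789872, 0.01252318]), np.float64(0.04905691613476737), np.int64(51), 56)
```

View pics/w3b.png

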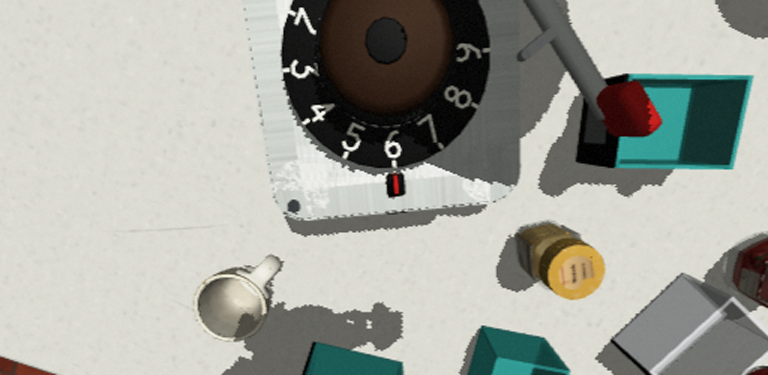

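The 6 is at the mark. Before I go to the lever from outside, a quick check of the height of the tall jars behind it.

```bash
python3 - <<'E'
from h import *
d=load("c0");a,b=d["scene"],d["top"]
def tri(p,q):
    o1,d1=ray(a,p);o2,d2=ray(b,q)
    t=np.linalg.lstsq(np.c_[d1,-d2],o2-o1,rcond=None)[0]
    return o1+d1*t[0],o2+d2*t[1]
for p,q in(((276,160),(238,87)),((335,174),(320,92))):print(tri(p,q))
t=load("w3");im=t["image"].astype(int)
red=((im[...,0]>70)&(im[...,1]<50)&(im[...,2]<50)).astype(np.uint8);red[:, :380]=0;red[110:]=0
M=cv2.moments(red);p=(M["m10"]/M["m00"],M["m01"]/M["m00"]);print(p,onz(t,p,.195))
E
```

```text
(array([ 0.84306126, -0.10469522,  0.14532125]), array([ 0.85016478, -0.11626032,  0.14796341]))
(array([ 0.84105167, -0.35651005,  0.13874286]), array([ 0.83837515, -0.35161298,  0.13661937]))
(426.71457489878543, 71.02429149797571) [ 0.63086393 -0.10388356  0.195     ]
```

Request:
jog_arm(
  motion=[
    [[27.5, 38, 0, 0, 0, 0], [27.5, 37, 0, 0, 0, 0], [27.5, 37, 0, 0, 0, 0], [27.5, 37, 0, 0, 0, 0], [0, 0, 30, 0, 0, 0], [0, 0, 30, 0, 0, 0], [0, 0, 30, 0, 0, 0], [0, 0, 25, 0, 0, 0], [0, 0, 0, 0, 0, 0]],
  ],
  claw=1,
)

```text
clock: 8.43
tool_pos: [0.6636, -0.1248, 0.1867]
ee_rot: [[0.93, 0.367, -0.005], [0.367, -0.93, 0.001], [-0.004, -0.003, -1.0]]
contact_force: [-0.8, 0.3, 0.2]
gripper_width: -0.0001
grasp_force: 0.0
```

Request:
jog_arm(
  motion=[
    [[0, 0, 0, 0, 0, 0]],
  ],
)

```text
clock: 8.55
tool_pos: [0.6647, -0.1253, 0.1904]
ee_rot: [[0.93, 0.366, 0.001], [0.366, -0.93, -0.0], [0.001, 0.0, -1.0]]
contact_force: [-0.6, 0.1, 0.4]
gripper_width: 0.0002
grasp_force: 0.0
```

Request:
jog_arm(
  motion=[
    [[-8, -9.5, 0, 0, 0, 0], [-8, -9.5, 0, 0, 0, 0], [-8, -9.5, 0, 0, 0, 0], [-7, -9, 0, 0, 0, 0], [-4.5, -8, 0, 0, 0, 0], [-4.5, -8, 0, 0, 0, 0], [-2, -5, 0, 0, 0, 0], [0, 0, 0, 0, 0, 0]],
  ],
)

```text
clock: 9.55
tool_pos: [0.6031, -0.086, 0.1898]
ee_rot: [[0.93, 0.366, -0.0], [0.366, -0.93, 0.0], [-0.0, -0.0, -1.0]]
contact_force: [0.0, 0.5, -0.4]
gripper_width: 0.0003
grasp_force: 0.0
```

```bash
python3 - <<'E'
from h import *
s=env.state();print(s["tool_pos"],s["contact_force"])
c=shot("wrist","w4");im=c["image"].astype(int)
red=((im[...,0]>70)&(im[...,1]<50)&(im[...,2]<50)).astype(np.uint8)
n,l,st,ce=cv2.connectedComponentsWithStats(red)
for i in range(1,n):
    if st[i,4]>60:print(st[i],ce[i],onz(c,ce[i],.197))
E
```

```text
[ 0.60307782 -0.08600292  0.18978867] [ 0.01351195  0.46261827 -0.36419277]
[ 192  228   31   77 1611] [207.79702048 267.15083799] [ 0.60007376 -0.06440258  0.197     ]
[472 249  40  21 395] [492.12151899 259.6278481 ] [ 0.64815    -0.17623673  0.197     ]
[ 88 270  16  24 260] [ 95.24615385 280.45      ] [ 0.57578504 -0.02078809  0.197     ]
[483 277  20  29 310] [492.09032258 293.08387097] [ 0.63402908 -0.1857016   0.197     ]
[486 345  26  39 559] [501.71198569 363.64758497] [ 0.60234069 -0.21239974  0.197     ]
```

Request:
jog_arm(
  motion=[
    [[-0.5, -2, 0, 0, 0, 0], [-0.5, -2, 0, 0, 0, 0], [0, 0, 0, 0, 0, 0]],
  ],
)

```text
clock: 9.98
tool_pos: [0.6009, -0.0829, 0.1897]
ee_rot: [[0.931, 0.366, -0.0], [0.366, -0.931, 0.0], [-0.0, -0.0, -1.0]]
contact_force: [-0.1, -0.0, -0.0]
gripper_width: 0.0003
grasp_force: 0.0
```

Request:
jog_arm(
  motion=[
    [[-0.5, -2, 0, 0, 0, 0], [0, -2, 0, 0, 0, 0], [0, 0, 0, 0, 0, 0]],
  ],
)

```text
clock: 10.35
tool_pos: [0.5997, -0.081, 0.1899]
ee_rot: [[0.931, 0.365, 0.002], [0.365, -0.931, -0.004], [0.0, 0.004, -1.0]]
contact_force: [3.8, -6.7, -1.4]
gripper_width: -0.0
grasp_force: 3.7
```

Request:
jog_arm(
  motion=[
    [[0, -2, 0, 0, 0, 0], [0, -1, 0, 0, 0, 0], [0, 0, 0, 0, 0, 0], [0, 0, 0, 0, 0, 0]],
  ],
)

```text
clock: 10.85
tool_pos: [0.5995, -0.0806, 0.19]
ee_rot: [[0.931, 0.364, 0.003], [0.364, -0.931, -0.008], [-0.0, 0.009, -1.0]]
contact_force: [6.4, -14.5, -3.4]
gripper_width: -0.0001
grasp_force: 7.8
```

Request:
jog_arm(
  motion=[
    [[0, 12, 0, 0, 0, 0], [0, 12, 0, 0, 0, 0], [0, 0, -40, 0, 0, 0], [0, 0, -40, 0, 0, 0], [-45, -15, -30, 0, 0, 0], [-45, -15, 0, 0, 0, 0], [0, 0, 0, 0, 0, 0]],
  ],
)

```text
clock: 11.72
tool_pos: [0.5095, -0.1041, 0.3012]
ee_rot: [[0.931, 0.365, 0.001], [0.365, -0.931, 0.0], [0.001, 0.0, -1.0]]
contact_force: [0.3, -0.3, 0.6]
gripper_width: 0.0
grasp_force: 0.0
```

```bash
python3 - <<'E'
from plate import *
c=shot("wrist","w5");s=env.state();print(s["tool_pos"])
cv2.imwrite("pics/w5b.png",cv2.resize(c["image"][...,::-1],None,fx=1.5,fy=1.5,interpolation=cv2.INTER_CUBIC))
g=plate(c,np.array([.608,.0125]));print("plate",g)
im=c["image"].astype(int)
red=((im[...,0]>70)&(im[...,1]<50)&(im[...,2]<50)).astype(np.uint8)
n,l,st,ce=cv2.connectedComponentsWithStats(red)
y=np.radians(26.7);R=np.array([[np.cos(y),-np.sin(y)],[np.sin(y),np.cos(y)]])
for i in range(1,n):
    if st[i,4]>25 and ce[i][1]<200:print(st[i],ce[i],R.T@(onz(c,ce[i],.197)[:2]-[.608,.0125]))
E
```

```text
[ 0.51103775 -0.10413162  0.30067072]
plate (array([0.60783096, 0.01220026]), np.float64(0.04914885211808994), np.int64(38), 44)
[236  48  19  42 601] [244.14808652  69.04159734] [-0.04974456 -0.0598043 ]
[164  84   5  14  48] [165.64583333  90.20833333] [-0.0582723  -0.00528697]
[459 139  21  10  82] [468.6097561 142.8902439] [-0.11336172 -0.21410001]
[461 151  10  13  38] [465.89473684 155.60526316] [-0.12247887 -0.21310592]
[478 176  18  15  88] [485.90909091 183.375     ] [-0.14491747 -0.22998198]
```

View pics/w5b.png

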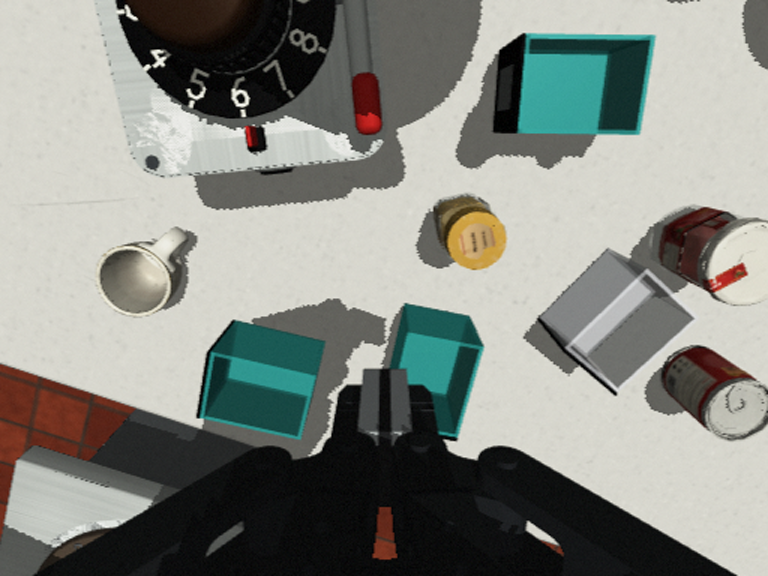

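The lever is home: tab at (366,103) px, grinder (-49.7, -59.8) mm against the nominal (-50, -60). The 6 is at the mark. Now to the clear bin near (620,320) px, with the tool turned so that the camera faces the robot.

Request:
jog_arm(
  motion=[
    [[-31, 58.5, 0, 0, 0, 0], [-31, 58.5, 0, 0, 0, 0], [-31, 58.5, 0, 0, 0, 0], [0, 0, 0, 0, 0, -0.18], [0, 0, 0, 0, 0, -0.18], [0, 0, 0, 0, 0, -0.18], [0, 0, 0, 0, 0, -0.18], [0, 0, 0, 0, 0, -0.18], [0, 0, 0, 0, 0, -0.18], [0, 0, 0, 0, 0, -0.18], [0, 0, 0, 0, 0, -0.18], [0, 0, 0, 0, 0, -0.18]],
  ],
  claw=-1,
)

```text
clock: 13.28
tool_pos: [0.492, -0.2907, 0.2989]
ee_rot: [[-0.417, 0.909, -0.001], [0.909, 0.417, 0.001], [0.001, -0.0, -1.0]]
contact_force: [0.3, 0.3, 0.3]
gripper_width: 0.0856
grasp_force: 0.0
```

Request:
jog_arm(
  motion=[
    [[0, 0, 20, 0, 0, -0.167], [0, 0, 20, 0, 0, -0.167], [0, 0, 10, 0, 0, -0.167], [0, 0, 0, 0, 0, -0.167], [0, 0, 0, 0, 0, -0.167], [0, 0, 0, 0, 0, 0], [0, 0, 0, 0, 0, 0]],
  ],
)

```text
clock: 14.15
tool_pos: [0.4914, -0.2905, 0.2493]
ee_rot: [[-0.951, 0.309, -0.0], [0.309, 0.951, 0.0], [0.001, 0.0, -1.0]]
contact_force: [1.0, -0.4, -0.2]
gripper_width: 0.0854
grasp_force: 0.0
```

```bash
python3 - <<'E'
from h import *
c=shot("wrist","w6");s=env.state();print(s["tool_pos"],s["ee_rot"][:,0],s["joint_positions"])
cv2.imwrite("pics/w6b.png",cv2.resize(c["image"][...,::-1],None,fx=1.5,fy=1.5,interpolation=cv2.INTER_CUBIC))
E
```

```text
[ 0.49129558 -0.29043193  0.24946235] [-9.51166413e-01  3.08678348e-01  3.63774170e-04] [-3.05926385e+01  1.22935173e+01  5.08628348e+00  8.28154399e+01
  5.87916135e-03 -1.26130368e+01]
```

View pics/w6b.png

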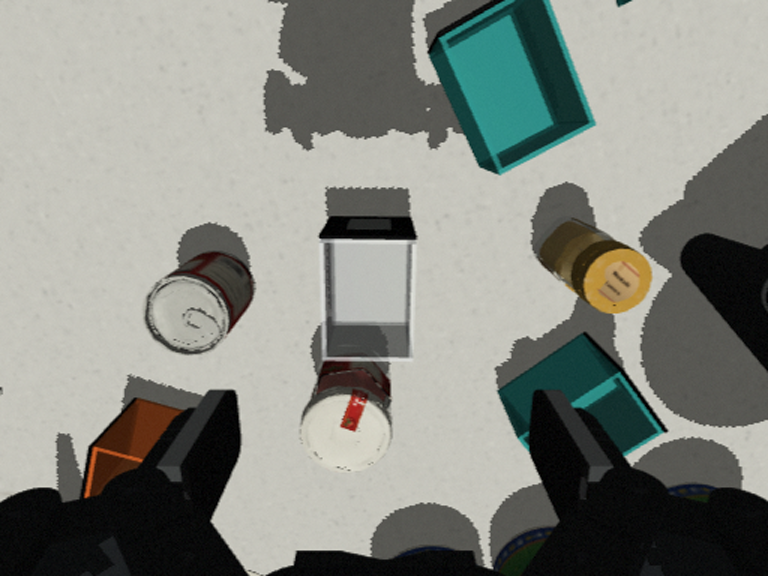

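The view shows the bin upright with its dark front at the top. Its rim corners are about (320,240), (416,240), (412,359) and (322,361). The jam jar is at (345,430) and the tin at (190,315), both clear of the side grip.

```bash
python3 - <<'E'
from h import *
c=load("w6");P=[onz(c,(u/1.5,v/1.5),z)[:2] for u,v,z in((320,240,.072),(416,240,.072),(412,359,.07),(322,361,.07))]
for p in P:print(p)
a,b,e,f=P;print(np.linalg.norm(a-b),np.linalg.norm(e-f),np.linalg.norm(a-f),np.linalg.norm(b-e))
m1,m2=(a+b)/2,(e+f)/2;x=(m2-m1)/np.linalg.norm(m2-m1)
print("bin front mid",m1,"centre",(m1+m2)/2,"yaw",np.degrees(np.arctan2(x[1],x[0])),np.degrees(np.arctan2(*(a-b)[::-1]))+90)
G=m1+x*.022;d=G-c["p"][:2];R=c["R"];print("grip",G,"tool shift mm",R[:2,0]@d*1e3,R[:2,1]@d*1e3)
E
```

```text
[ 0.4647832  -0.32440554]
[ 0.48345449 -0.26686062]
[ 0.56236304 -0.29349266]
[ 0.54473668 -0.35267532]
0.06049822189776635 0.06175172397953811 0.08480412156174345 0.08328160018787634
bin front mid [ 0.47411884 -0.29563308] centre [ 0.51383435 -0.30935853] yaw -19.064859557272122 -17.976413346611608
grip [ 0.49491213 -0.30281912] tool shift mm -7.144174466625354 -10.639787459733464
```

Request:
jog_arm(
  motion=[
    [[-7, -10.5, 30, 0, 0, 0.008], [0, 0, 45, 0, 0, 0], [0, 0, 45, 0, 0, 0], [0, 0, 40, 0, 0, 0], [0, 0, 30, 0, 0, 0], [0, 0, 20, 0, 0, 0], [0, 0, 9, 0, 0, 0], [0, 0, 0, 0, 0, 0]],
  ],
)

```text
clock: 15.2
tool_pos: [0.4943, -0.3024, 0.0306]
ee_rot: [[-0.949, 0.315, -0.001], [0.315, 0.949, 0.0], [0.001, 0.0, -1.0]]
contact_force: [0.1, -0.2, 0.7]
gripper_width: 0.0854
grasp_force: 0.0
```

Request:
jog_arm(
  motion=[
    [[0, 0, 0, 0, 0, 0], [0, 0, 0, 0, 0, 0], [0, 0, 0, 0, 0, 0], [0, 0, 0, 0, 0, 0], [0, 0, 0, 0, 0, 0], [0, 0, 0, 0, 0, 0]],
  ],
  claw=1,
  squeeze=25,
)

```text
clock: 15.95
tool_pos: [0.4951, -0.303, 0.032]
ee_rot: [[-0.949, 0.315, 0.002], [0.315, 0.949, -0.001], [-0.002, -0.001, -1.0]]
contact_force: [0.2, -0.8, 5.7]
gripper_width: 0.0617
grasp_force: 29.0
```

Request:
jog_arm(
  motion=[
    [[0, 0, -10, 0, 0, 0], [0, 0, -30, 0, 0, 0], [0, 0, -45, 0, 0, 0], [0, 0, -45, 0, 0, 0], [15, 33, 0, 0, 0, 0], [17, 37.5, 0, 0, 0, 0], [17, 37.5, 0, 0, 0, 0], [17, 37.5, 0, 0, 0, 0], [17, 37.5, 0, 0, 0, 0], [12, 27, 0, 0, 0, 0], [7, 15, 0, 0, 0, 0]],
  ],
)

```text
clock: 17.32
tool_pos: [0.4678, -0.0555, 0.1611]
ee_rot: [[-0.95, 0.313, -0.0], [0.313, 0.95, 0.0], [0.0, 0.0, -1.0]]
contact_force: [-0.3, -0.4, -0.6]
gripper_width: 0.062
grasp_force: 28.6
```

Request:
jog_arm(
  motion=[
    [[0, 0, 0, 0, 0, -0.1], [0, 0, 0, 0, 0, -0.13], [0, 0, 0, 0, 0, -0.13], [0, 0, 0, 0, 0, -0.13], [0, 0, 0, 0, 0, -0.13], [0, 0, 0, 0, 0, -0.1], [0, 0, 0, 0, 0, -0.066], [0, 0, 0, 0, 0, 0], [0, 0, 0, 0, 0, 0]],
  ],
)

```text
clock: 18.45
tool_pos: [0.4682, -0.057, 0.1608]
ee_rot: [[-0.894, -0.448, -0.0], [-0.448, 0.894, -0.0], [0.0, -0.0, -1.0]]
contact_force: [0.8, -0.7, -1.3]
gripper_width: 0.0618
grasp_force: 28.6
```

```bash
python3 - <<'E'
from h import *
c=shot("wrist","w7");s=env.state();print(s["tool_pos"],s["ee_rot"][:,0],s["gripper_width"],s["grasp_force"])
t=shot("scene","s7")
o=np.hstack([cv2.resize(c["image"],(448,336)),cv2.resize(t["image"][150:290,150:290],(336,336),interpolation=cv2.INTER_CUBIC)])
cv2.imwrite("pics/w7b.png",o[...,::-1])
E
```

```text
[ 0.46824173 -0.05696466  0.16083555] [-8.93789208e-01 -4.48487289e-01  6.10447088e-05] 0.062374468091477946 28.56463462114334
```

View pics/w7b.png

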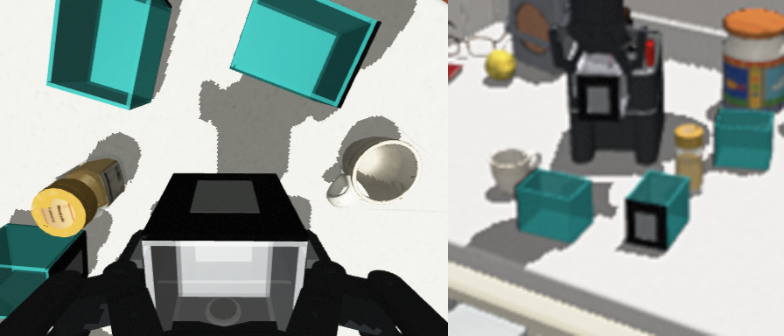

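The bin hangs level in the jaws, front outwards: its front top edge runs from (145,240) to (307,240) px, and the grinder is ahead of it. I check where it sits in the hand and the line to the bay.

```bash
python3 - <<'E'
from h import *
c=load("w7");k=512/448
for p in((145,240),(307,240)):
    P=onz(c,(p[0]*k,p[1]*k),c["p"][2]+.0405);print("in tool mm",c["R"].T@(P-c["p"])*1e3)
y=np.radians(26.7);X=np.array([np.cos(y),np.sin(y)]);Y=np.array([-X[1],X[0]]);d=c["p"][:2]-[.608,.0125]
print("TCP in grinder",d@X*1e3,d@Y*1e3,"yaw err",np.degrees(np.arctan2(-c["R"][1,0],-c["R"][0,0]))-26.7)
E
```

```text
in tool mm [ 23.30386719 -28.51018665 -40.49674203]
in tool mm [ 23.33655608  30.97715866 -40.49769331]
TCP in grinder -156.0924354703688 0.6879517398721812 yaw err -0.07252173560763353
```

Request:
jog_arm(
  motion=[
    [[0, -1, 25, 0, 0, 0], [0, 0, 30, 0, 0, 0], [0, 0, 30, 0, 0, 0], [0, 0, 25, 0, 0, 0], [0, 0, 12, 0, 0, 0], [0, 0, 5, 0, 0, 0], [0, 0, 0, 0, 0, 0], [0, 0, 0, 0, 0, 0]],
  ],
)

```text
clock: 19.55
tool_pos: [0.4694, -0.0578, 0.0347]
ee_rot: [[-0.893, -0.449, 0.002], [-0.449, 0.893, -0.0], [-0.001, -0.001, -1.0]]
contact_force: [-0.2, -0.6, -1.0]
gripper_width: 0.0619
grasp_force: 28.5
```

Request:
jog_arm(
  motion=[
    [[-5, 0, 0, 0, 0, 0], [-5, 0, 0, 0, 0, 0], [-5, 0, 0, 0, 0, 0], [-4, 0, 0, 0, 0, 0], [-3, 0, 0, 0, 0, 0], [0, 0, 0, 0, 0, 0]],
  ],
)

```text
clock: 20.3
tool_pos: [0.4885, -0.0477, 0.0337]
ee_rot: [[-0.893, -0.45, -0.0], [-0.45, 0.893, -0.0], [0.0, 0.0, -1.0]]
contact_force: [0.4, -0.4, -1.4]
gripper_width: 0.0618
grasp_force: 28.5
```

Request:
jog_arm(
  motion=[
    [[-4, 0, 0, 0, 0, 0], [-4, 0, 0, 0, 0, 0], [-3, 0, 0, 0, 0, 0], [0, 0, 1.5, 0, 0, 0], [0, 0, 0, 0, 0, 0]],
  ],
)

```text
clock: 20.92
tool_pos: [0.4982, -0.0428, 0.0322]
ee_rot: [[-0.893, -0.45, -0.0], [-0.45, 0.893, 0.0], [0.0, 0.0, -1.0]]
contact_force: [0.1, 0.5, -1.3]
gripper_width: 0.0618
grasp_force: 28.6
```

Request:
jog_arm(
  motion=[
    [[0, 0, 0, 0, 0, 0], [0, 0, 0, 0, 0, 0], [0, 0, 0, 0, 0, 0], [0, 0, 0, 0, 0, 0]],
  ],
  claw=-1,
)

```text
clock: 21.42
tool_pos: [0.4982, -0.0429, 0.0324]
ee_rot: [[-0.893, -0.449, 0.0], [-0.449, 0.893, -0.0], [-0.0, -0.0, -1.0]]
contact_force: [-0.3, 0.5, 0.6]
gripper_width: 0.0852
grasp_force: 0.0
```

Request:
jog_arm(
  motion=[
    [[10, 0, 0, 0, 0, 0], [15, 0, 0, 0, 0, 0], [15, 0, 0, 0, 0, 0], [5, 0, 0, 0, 0, 0], [0, 0, 0, 0, 0, 0]],
  ],
)

```text
clock: 22.05
tool_pos: [0.4577, -0.0634, 0.0325]
ee_rot: [[-0.894, -0.449, 0.0], [-0.449, 0.894, -0.0], [-0.0, -0.0, -1.0]]
contact_force: [1.4, 0.2, 0.2]
gripper_width: 0.0855
grasp_force: 0.0
```

Request:
jog_arm(
  motion=[
    [[0, 0, 0, 0, 0, 0], [0, 0, 0, 0, 0, 0], [0, 0, 0, 0, 0, 0], [0, 0, 0, 0, 0, 0], [-5, 0, 0, 0, 0, 0], [-6, 0, 0, 0, 0, 0], [-6, 0, 0, 0, 0, 0], [-6, 0, 0, 0, 0, 0], [-6, 0, 0, 0, 0, 0], [-4, 0, 0, 0, 0, 0], [0, 0, 0, 0, 0, 0]],
  ],
  claw=1,
)

```text
clock: 23.42
tool_pos: [0.4878, -0.0481, 0.0323]
ee_rot: [[-0.893, -0.45, 0.0], [-0.45, 0.893, 0.0], [-0.0, -0.0, -1.0]]
contact_force: [0.0, -0.1, 0.2]
gripper_width: 0.0001
grasp_force: 0.0
```

Request:
jog_arm(
  motion=[
    [[-2, 0, 0, 0, 0, 0], [-2, 0, 0, 0, 0, 0], [-1, 0, 0, 0, 0, 0], [0, 0, 0, 0, 0, 0]],
  ],
)

```text
clock: 23.92
tool_pos: [0.4915, -0.0461, 0.0322]
ee_rot: [[-0.893, -0.449, -0.001], [-0.449, 0.893, -0.0], [0.001, 0.0, -1.0]]
contact_force: [-2.4, -1.1, 0.1]
gripper_width: 0.0001
grasp_force: 0.0
```

Request:
jog_arm(
  motion=[
    [[-1, 0, 0, 0, 0, 0], [-1, 0, 0, 0, 0, 0], [0, 0, 0, 0, 0, 0], [0, 0, 0, 0, 0, 0]],
  ],
)

```text
clock: 24.42
tool_pos: [0.4914, -0.046, 0.0319]
ee_rot: [[-0.894, -0.449, -0.004], [-0.449, 0.894, -0.002], [0.005, 0.0, -1.0]]
contact_force: [-9.5, -4.7, 4.5]
gripper_width: 0.0
grasp_force: 0.0
```

Request:
jog_arm(
  motion=[
    [[-1, 0, 0, 0, 0, 0], [-1, 0, 0, 0, 0, 0], [0, 0, 0, 0, 0, 0], [0, 0, 0, 0, 0, 0]],
  ],
)

```text
clock: 24.92
tool_pos: [0.4912, -0.0459, 0.0314]
ee_rot: [[-0.894, -0.448, -0.008], [-0.448, 0.894, -0.004], [0.009, 0.0, -1.0]]
contact_force: [-14.7, -8.1, 6.8]
gripper_width: 0.0
grasp_force: 0.0
```

Request:
jog_arm(
  motion=[
    [[5, 0, 0, 0, 0, 0], [15, 0, 0, 0, 0, 0], [10, 0, 0, 0, 0, 0], [0, 0, -40, 0, 0, 0], [0, 0, -50, 0, 0, 0], [0, 0, -50, 0, 0, 0], [0, 0, -50, 0, 0, 0], [0, 0, 0, 0, 0, 0], [0, 0, 0, 0, 0, 0]],
  ],
)

```text
clock: 26.05
tool_pos: [0.4684, -0.0578, 0.222]
ee_rot: [[-0.893, -0.449, 0.0], [-0.449, 0.893, 0.0], [-0.0, -0.0, -1.0]]
contact_force: [0.4, -0.1, -1.2]
gripper_width: -0.0004
grasp_force: 0.0
```

```bash
python3 - <<'E'
from h import *
c=shot("wrist","w8");s=env.state();print(s["tool_pos"],s["contact_force"])
cv2.imwrite("pics/w8b.png",cv2.resize(c["image"][100:384,100:412,::-1],None,fx=2,fy=2,interpolation=cv2.INTER_CUBIC))
X=np.array([np.cos(np.radians(26.7)),np.sin(np.radians(26.7))]);Y=np.array([-X[1],X[0]])
for x in(-.118,-.0755):
  for y in(-.031,.031):
    print(x,y,(proj(c,[*(np.array([.608,.0125])+x*X+y*Y),.072])-100)*2)
E
```

```text
[ 0.46804468 -0.05772981  0.22127039] [ 0.18634514 -0.23315183 -0.93799257]
-0.118 -0.031 [243.43500252 245.74668943]
-0.118 0.031 [378.65944922 245.83320505]
-0.0755 -0.031 [246.2018489  328.02719528]
-0.0755 0.031 [375.85291673 328.10340403]
```

View pics/w8b.png

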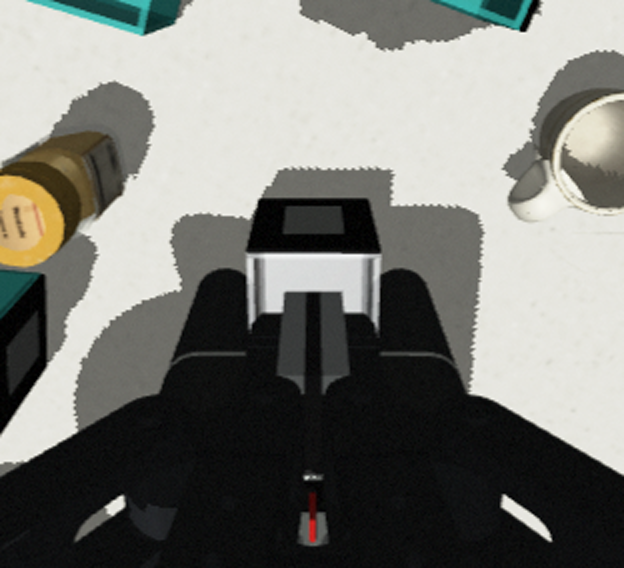

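The bin stands square and centred in the bay. The inner edge of its dark front is at row 253, where about 252 is expected at home, and it stopped firmly under 17 N. The gripper is clear of everything, so I hand in.

```bash
python3 -c "
from rig import env
print(env.finish_job())"
```

```text
the job is handed in; nothing more can be done
None
```

I set the collar to 6, swung the lock lever fully home, slid the bin home in the bay to within about 1 mm by camera, and handed the job in at about 26 s; I kept the gripper clear of the jars, tin and cup.

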